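# Green filter on the lamp, selector held at the third click

### The arm

A 6-joint arm with a two-finger parallel gripper is mounted at the origin on the work surface. World frame = base frame: x ahead of the robot, y to its left, z up, the work surface at z = 0. Lengths are in m, angles in rad, forces in N, time in s.
With the tool pointing down it reaches from about 0.375 to 0.975 m from the base axis. Payload 3.8 kg.
Tool frame: the origin (TCP) lies on the front face of the gripper's body, between the roots of the fingers; the fingertips stand 73 mm ahead of it and the grasp point (between the pads) lies robot.hold_point_z ahead of it (robot.hold_point_z is the distance from the TCP to the grasp point, in m); z points along the fingers, y is the line along which they close (so a half turn about z gives the same grasp; the last joint's range is limited). The gripper opens to 85 mm and grips with 20 to 120 N. Pads are 22 mm wide; open, the fingers measure 114 mm over their backs; the gripper's body (76 mm by 85 mm) begins 54 mm behind the grasp point. The pads swing forward as they close: fully open they stand 13 mm farther back than shut.
Start: joints at [-1.299, 0.264, 1.604, -0, 1.274, -0.037], TCP at [0.205, -0.643, 0.304] pointing down, gripper open.
Joint ranges: [-2.63, 2.63], [-0.94, 2.18], [0.31, 2.57], [-1.31, 4.45], [0, 2.66], [-2.55, 2.55]. Speed limits (rad/s): [2.57, 2.57, 3.14, 3.14, 3.14, 3.14].

### API

Orientations are given as [roll, pitch, yaw] about the fixed x, y, z axes, in that order (R = Rz(yaw) Ry(pitch) Rx(roll)).
In Python, from cell import robot gives the robot as it stands.
- The arm moves only by the tool move_arm, never from a script. Its argument "series" is a list of rows, each an object of numbers: "x", "y", "z": the shift along the world's x, y, z scaled (see below); "roll": the turn about the world's z scaled (see below); "fingers": the opening, from 0 (shut) to 1 (fully open). A call has 1 to 8 rows; each row is the pose to reach, as a shift and turn from the pose commanded when the call began; what a row does not reach only later rows make up. The controller multiplies each number of a shift by 750 mm and each number of a turn by 120 degrees. A row lasts 1/8 s, in which the tool goes at most 62.5 mm and 10.7 degrees, less where a joint would pass 70% of its speed; a pose out of reach is approached as far as the arm can. A call with a number of a shift or a turn outside -1 to 1 is refused whole. A call with a gripper value outside its range is refused whole. The fingers move at their own pace and stop on an object; "squeeze" is the grip in N (left out, the last holds). Time passes only in rows, so rows that repeat a pose let the fingers close. It gives the time, the measured TCP pose, the force, the opening and the grip force at its end, in the units of the state.
- robot.read_state(): the state, without advancing time (a new reading comes with each control period).
- robot.snapshot(name): name is "scene" or "top" or "wrist"; returns a dict with "pixels" (420x560x3 uint8, blue, green, red), "vertical_fov" (degrees; the focal length in pixels is half the picture's height over the tangent of half this angle, whatever the lens; pixels are square), "cx", "cy" (the principal point, pixels), "cam_to_world" (4x4, takes a point from camera to world coordinates). Camera axes: x right, y down, z forward; pixel columns grow to the right and rows downward; lengths in m; the calibration is good to about 2 mm. A picture is of the moment at which its call begins. There is no depth.
- robot.sign_off(): hands the job in; it is judged then, once.
The state is a dict: "time": time; "joints": joint angles; "joint_vel": joint speeds; "joint_efforts": joint torques, N m; "ee_pos": TCP position; "tool_rot": TCP orientation; "ft_force": force on the tool from outside, world axes, zero at the start; "torque": the same for the moment, N m; "finger_gap": finger opening in m; "finger_force": force on a finger pad.
Only numpy, scipy, OpenCV 4.12 (cv2) and the standard library are available. Lean on these libraries where they do the work, as an engineer would, in place of code of your own. Each camera call takes 0.05 s, during which the arm holds its last target. There are 200 camera calls.

### The job

For a microscope picture, take the filter paddle with the green pane out of the rack, hang it by its hole on the peg in front of the lamp's window and let go of it. Then turn the lamp controller's spring-return knob clockwise from home to the third click (the red dot), not on to the fourth, and finish while still gripping and holding the knob there, with the filter hanging on the peg; leave the amber filter and everything else where it is.

Things in the scene. Friction and masses are not known exactly. Their poses are not given: they have to be found in the camera images.
- green_filter: Paddle with GREEN pane: aluminium upright plate 7 mm thick (own x), standing in a rack slot; z up, y along its width, origin at centre of its bottom edge. 66 mm wide up to z = 62 mm (pane), then 44 mm wide up to 128 mm, with a through hole 28 mm in diameter, centre at z = 84 mm. Grip the solid strip above the hole, z = 98 to 128 mm, across the thickness. About 110 g, both faces alike.
- green_filter_hole (a point): Centre of the green paddle's hole, mid-thickness; axes as the paddle's.
- amber_filter: The aluminium paddle with the AMBER pane, same shape and size as the green one, standing in the other slot of the rack; leave it there.
- rack: Fixed white rack, 56 (x) x 210 (y) x 30 mm high, origin at centre of its underside. Two slots end to end along y, centred at y = +52.5 and -52.5 mm, each 9.5 mm wide in x and 22 mm deep (slot floor 8 mm above the table). A paddle stands upright in each, its width along the rack's y; which is where varies.
- lamp: Fixed cream lamp housing 90 (x) x 130 (y) x 148 mm high, origin at centre of its underside, bright square window in its front face at x = -45 mm. A level steel peg, 10 mm in diameter, sticks out of that face along -x to x = -111 mm, axis 142 mm above the table, mid-width; its last 4 mm is a red head 15 mm in diameter.
- peg (a point): Point on the peg's axis, 142 mm above the table, 32 mm out from the lamp's front face and 34 mm short of the peg's end; axes as the lamp's (the peg runs out along -x). A paddle hung here rests with the top of its hole on the peg, hole centre 9 mm below this point, the paddle's x along the peg, either way round.
- controller: Fixed grey controller 130 (x) x 120 (y) x 55 mm high, origin at centre of its underside. On its top a black dial (88 mm diameter, top 58 mm above the table) with the blue selector knob in the middle. Six dots round the knob, 0.4 rad apart, 37 mm from the axis: large white = home (towards the controller's -x), then clockwise small, small, large RED = third click, small, small.
- selector_grip (a point): On the knob's vertical axis (the controller's centre), 85 mm above the table, the height to grip. The knob is a disc 50 mm wide, top 67 mm above the table, with an upright blue grip bar 44 mm long, 14 mm thick, up to 97 mm above the table. Axes turn with the knob: x along the bar, y across it; the white line on the bar's -x half points to the dots.
- selector (a joint): Knob angle, rad: 0 at home (end stop; starts there), growing clockwise seen from above, to 2.2. Clicks at 0.4, 0.8, 1.2 (third, red dot), 1.6, 2.0. A spring drives it home: 0.13 N m at home, 0.18 at the third click; clicks add a ripple of +-0.1 N m: stiffest a quarter of the way from one click to the next, easiest just before a click. Clicks do not hold it: let go, it springs home.
- reagent_bottle: Bystander: brown bottle, yellow cap, 60 mm diameter, 120 mm tall, upright; origin at centre of its base.
- dropper_bottle: Bystander: small brown bottle, black cap, 28 mm diameter, 58 mm tall, upright among the working things; origin at centre of its base.
- wash_bottle: Bystander: blue bottle, white cap, 66 mm diameter, 150 mm tall; origin at centre of its base.
- slide_box: Bystander: flat white box 90 x 150 x 30 mm; origin at centre of its underside.
- slide_pack: Bystander: green and white pack 30 x 80 x 24 mm; origin at centre of its underside.
Things that resemble listed ones, but are neither listed nor needed, are in the scene too. What is shaped like the green_filter but brown, pink or turquoise is not meant.

How it is judged:
By the outcome, as a careful person would: the job done as asked, in the order asked, and still so for the second after the job is handed in, while the arm keeps its last pose, push and grip.
It also fails if it takes over 58 s, if anything falls off the work surface, if the arm or the gripper's body presses on something with over 40 N, if the wrist force passes 120 N, or if a joint passes its speed limit or range.

## Working session

There is one attempt and no reset: what is moved stays moved. The work goes in short steps, Python scripts to look and compute and a tool call to move; the robot and the scene stay as the last step left them, time stands still between calls to the robot, and variables do not carry over. Pictures are saved under pics/ and viewed, at most 10 in all, crops included, and the job is handed in when it is done.

Besides the shell and the picture viewer there is one more tool, called after "Request:" by a JSON object that holds its "api" and its "payload". move_arm: Moves the arm, as the interface text tells. Its arguments: {"type":"object","properties":{"series":{"type":"array","items":{"type":"object","properties":{"x":{"type":"number"},"y":{"type":"number"},"z":{"type":"number"},"roll":{"type":"number"},"fingers":{"type":"number"}}}},"squeeze":{"type":"number"}},"required":["series"]}

```bash
mkdir -p pics
cat > h.py <<'E'
import numpy as np, cv2, pickle
from cell import robot
def snap(n,f):
    s=robot.snapshot(n); cv2.imwrite(f'pics/{f}.png',s['pixels']); pickle.dump(s,open(f'pics/{f}.pkl','wb')); return s
def load(f): return pickle.load(open(f'pics/{f}.pkl','rb'))
def foc(s): return s['pixels'].shape[0]/2/np.tan(np.radians(s['vertical_fov'])/2)
def pt(s,u,v,z):
    d=np.array([(u-s['cx'])/foc(s),(v-s['cy'])/foc(s),1]); M=np.array(s['cam_to_world']); d=M[:3,:3]@d; o=M[:3,3]
    return o+d*(z-o[2])/d[2]
def proj(s,p):
    M=np.linalg.inv(np.array(s['cam_to_world'])); q=M[:3,:3]@np.array(p)+M[:3,3]; return [s['cx']+foc(s)*q[0]/q[2],s['cy']+foc(s)*q[1]/q[2]]
E
python3 - <<'E'
from h import *
a=snap('top','top1'); b=snap('scene','scene1')
for s in(a,b): print(s['vertical_fov'],s['cx'],s['cy'],np.round(s['cam_to_world'],3))
for n in('top1','scene1'):
    i=cv2.imread(f'pics/{n}.png'); cv2.imwrite(f'pics/{n}b.png',cv2.resize(i,(800,600),interpolation=cv2.INTER_CUBIC))
print(robot.hold_point_z, robot.read_state())
E
```

```text
53.52472669119319 278.79348795854213 201.46062399142662 [[-1.000e-03 -9.960e-01  9.100e-02  4.530e-01]
 [-1.000e+00  3.000e-03  2.000e-02 -1.400e-02]
 [-2.000e-02 -9.100e-02 -9.960e-01  1.323e+00]
 [ 0.000e+00  0.000e+00  0.000e+00  1.000e+00]]
50.77037445049851 283.8473538705916 210.9704945294335 [[-6.000e-03  8.540e-01 -5.200e-01  1.209e+00]
 [ 1.000e+00 -1.000e-03 -1.200e-02  2.200e-02]
 [-1.100e-02 -5.200e-01 -8.540e-01  1.197e+00]
 [ 0.000e+00  0.000e+00  0.000e+00  1.000e+00]]
0.0539 {'time': 0.1, 'joints': array([-1.29888043e+00,  2.64716725e-01,  1.60524554e+00, -1.91203262e-05,
        1.27370847e+00, -3.69259645e-02]), 'joint_vel': array([-0.00069225, -0.00293037, -0.00236639, -0.00022428,  0.00017024,
       -0.00068587]), 'joint_efforts': array([ 3.55349312e-04, -5.16703713e+01, -3.68589842e+01, -1.49717353e-04,
        6.26334309e-03, -3.35433390e-05]), 'ee_pos': array([ 0.20500796, -0.64257301,  0.30265578]), 'tool_rot': array([-3.13951531e+00, -5.84590889e-05,  3.08847417e-01]), 'ft_force': array([-0.60581242,  0.10726199,  0.63679194]), 'torque': array([ 0.02357633,  0.00139983, -0.02713753]), 'finger_force': 0.0, 'finger_gap': 0.0855022151082939}
```

View pics/top1b.png

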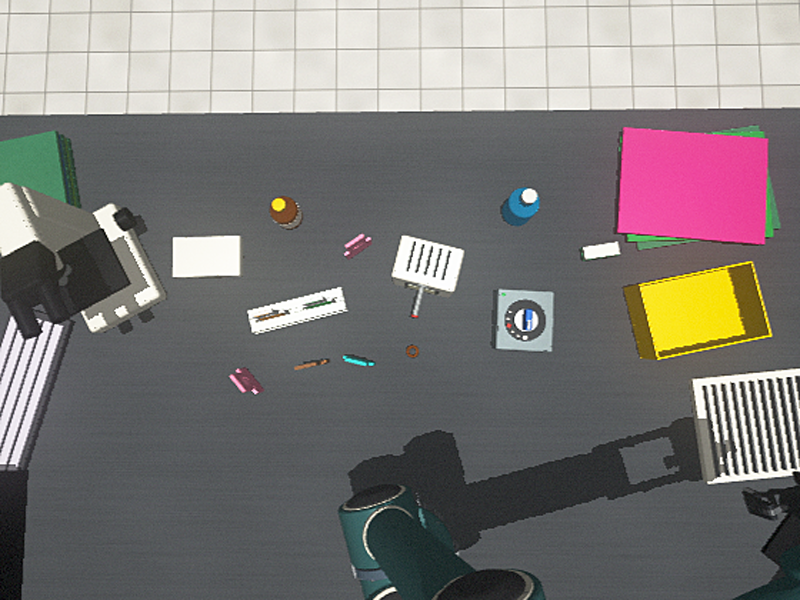

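View pics/scene1b.png

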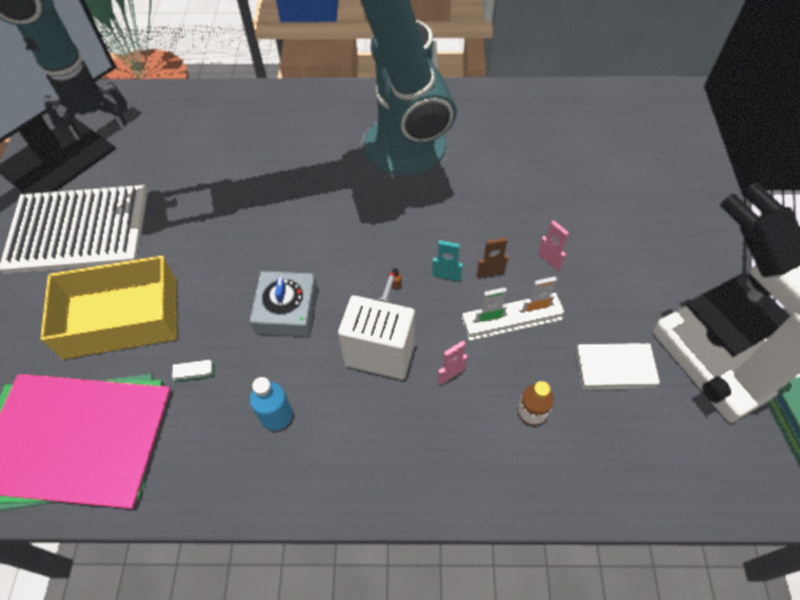

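Top view (800 px scale): the rack is at (297,311) with the green filter in its right slot at (320,303). The lamp is at (428,265), the peg end at (415,315) and the controller at (525,320). I'll enlarge that area.

Run:
```python
from h import *
i=cv2.imread('pics/top1.png')[155:265,168:393]
cv2.imwrite('pics/c1.png',cv2.resize(i,None,fx=3.5,fy=3.5,interpolation=cv2.INTER_CUBIC))
```

```text
(no output)
```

View pics/c1.png

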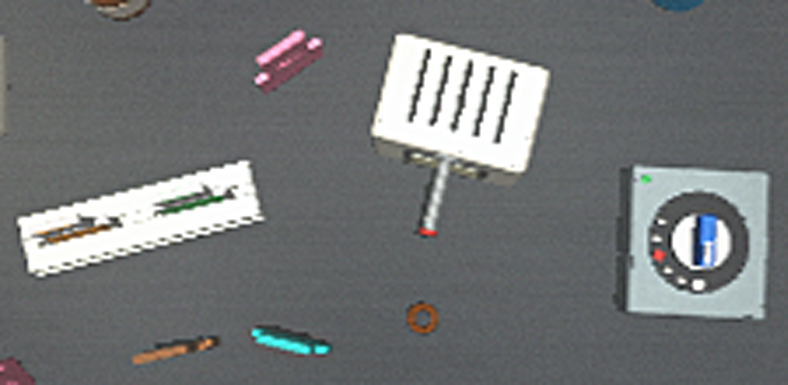

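Run:
```python
from h import *
s=load('top1')
def P(u,v,z): return pt(s,168+(u+.5)/3.5-.5,155+(v+.5)/3.5-.5,z)
def show(n,l,z):
    a=np.array([P(u,v,z) for u,v in l]); print(n,np.round(a[:,:2],4).tolist(),'mean',np.round(a.mean(0),4))
    return a
a=show('rack',[(18,218),(248,161),(263,215),(32,273)],.03); d=a[1]-a[0];print(np.linalg.norm(d),np.linalg.norm(a[2]-a[1]),np.degrees(np.arctan2(d[1],d[0])))
a=show('lamp',[(398,35),(549,68),(527,172),(373,135)],.148)
for i in range(4): d=a[(i+1)%4]-a[i]; print(np.linalg.norm(d),np.degrees(np.arctan2(d[1],d[0])))
show('peghead',[(428,233)],.142);show('pegroot',[(447,160)],.142)
a=show('ctl',[(632,165),(768,173),(765,318),(628,310)],.055)
for i in range(4): d=a[(i+1)%4]-a[i]; print(np.linalg.norm(d),np.degrees(np.arctan2(d[1],d[0])))
show('dial home red',[(698,284),(658,256)],.058);show('bar',[(706,216),(706,266)],.097)
show('dropper',[(422,318)],.058)
show('green top',[(160,213),(232,190),(195,200)],.1)
```

```text
rack [[0.524, 0.3435], [0.5745, 0.1382], [0.5262, 0.1244], [0.475, 0.3299]] mean [0.5249 0.234  0.03  ]
0.21145895025907585 0.05021557892284126 -76.17845499404906
lamp [[0.6664, 0.0024], [0.6387, -0.1203], [0.5539, -0.1016], [0.5843, 0.0228]] mean [ 0.6108 -0.0491  0.148 ]
0.12579658779327363 -102.73005919692524
0.08682422533375472 167.5863604244183
0.1281256965429899 76.24451813286863
0.08454974506517011 -13.9696593775185
peghead [[0.505, -0.0215]] mean [ 0.505  -0.0215  0.142 ]
pegroot [[0.5644, -0.0372]] mean [ 0.5644 -0.0372  0.142 ]
ctl [[0.5677, -0.1999], [0.5604, -0.3176], [0.4351, -0.3119], [0.4421, -0.1944]] mean [ 0.5013 -0.256   0.055 ]
0.11789416794753498 -93.55302408088569
0.12540830909977588 177.41930891980385
0.1176924035958522 86.61633233747828
0.12575972275812855 -2.491236348074773
dial home red [[0.4644, -0.2545], [0.4885, -0.2206]] mean [ 0.4764 -0.2375  0.058 ]
bar [[0.5208, -0.2549], [0.479, -0.254]] mean [ 0.4999 -0.2545  0.097 ]
dropper [[0.4354, -0.0167]] mean [ 0.4354 -0.0167  0.058 ]
green top [[0.5241, 0.2039], [0.5434, 0.1433], [0.5351, 0.1745]] mean [0.5342 0.1739 0.1   ]
```

Geometry agrees with the given sizes:

| Item | Position (m) | Yaw |
|---|---|---|
| Rack | - | about 14° |
| Green slot | (0.537, 0.183) | - |
| Lamp | - | about -13.5° |
| Peg point | (0.536, -0.031) | - |
| Knob | (0.501, -0.256) | about -2.5° |

Now I'll move above the rack.

Request:
{"api": "move_arm", "payload": {"series": [{"x": 0.22,"y": 0.55,"roll": 0.36,"fingers": 1},{"x": 0.22,"y": 0.55,"roll": 0.36,"fingers": 1},{"x": 0.22,"y": 0.55,"roll": 0.36,"fingers": 1},{"x": 0.22,"y": 0.55,"roll": 0.36,"fingers": 1},{"x": 0.22,"y": 0.55,"roll": 0.36,"fingers": 1},{"x": 0.22,"y": 0.55,"roll": 0.36,"fingers": 1},{"x": 0.22,"y": 0.55,"roll": 0.36,"fingers": 1},{"x": 0.22,"y": 0.55,"roll": 0.36,"fingers": 1}]}}

```text
invalid input at $.series[0]: expected keys x, y, z, roll, fingers
```

Request:
{"api": "move_arm", "payload": {"series": [{"x": 0.22,"y": 0.55,"roll": 0.36},{"x": 0.22,"y": 0.55,"roll": 0.36},{"x": 0.22,"y": 0.55,"roll": 0.36},{"x": 0.22,"y": 0.55,"roll": 0.36},{"x": 0.22,"y": 0.55,"roll": 0.36},{"x": 0.22,"y": 0.55,"roll": 0.36},{"x": 0.22,"y": 0.55,"roll": 0.36},{"x": 0.22,"y": 0.55,"roll": 0.36}]}}

```text
invalid input at $.series[0]: expected keys x, y, z, roll, fingers
```

Run:
```python
from h import *
s=snap('wrist','w1'); st=robot.read_state(); print(st['time'],st['ee_pos'],np.degrees(st['tool_rot']),st['joints'])
print(s['vertical_fov'],np.round(s['cam_to_world'],3))
cv2.imwrite('pics/w1b.png',cv2.resize(s['pixels'],(800,600),interpolation=cv2.INTER_CUBIC))
print(proj(s,[.5375,.183,.128]))
```

```text
0.15 [ 0.20502227 -0.64264065  0.30280464] [-1.79895299e+02 -3.55383452e-03  1.76934984e+01] [-1.29889218e+00  2.64630300e-01  1.60507780e+00 -5.69089312e-06
  1.27371298e+00 -3.69040412e-02]
66.68912928809578 [[ 0.304 -0.909 -0.285  0.277]
 [-0.953 -0.29  -0.089 -0.62 ]
 [-0.002  0.298 -0.954  0.373]
 [ 0.     0.     0.     1.   ]]
[np.float64(-2193.684674667159), np.float64(-1755.3306581706129)]
```

View pics/w1b.png

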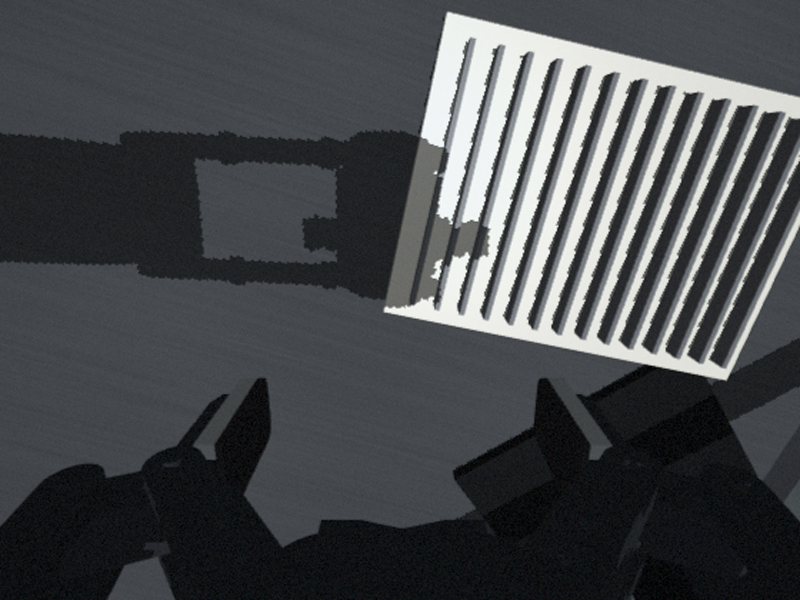

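The moves were refused because every key is needed, so the wrist picture only shows the start area (grille tray, fingers at the bottom). I'll resend with all keys.

Request:
{"api": "move_arm", "payload": {"series": [{"x": 0.22,"y": 0.55,"z": 0,"roll": 0.36,"fingers": 1},{"x": 0.22,"y": 0.55,"z": 0,"roll": 0.36,"fingers": 1},{"x": 0.22,"y": 0.55,"z": 0,"roll": 0.36,"fingers": 1},{"x": 0.22,"y": 0.55,"z": 0,"roll": 0.36,"fingers": 1},{"x": 0.22,"y": 0.55,"z": 0,"roll": 0.36,"fingers": 1},{"x": 0.22,"y": 0.55,"z": 0,"roll": 0.36,"fingers": 1},{"x": 0.22,"y": 0.55,"z": 0,"roll": 0.36,"fingers": 1},{"x": 0.22,"y": 0.55,"z": 0,"roll": 0.36,"fingers": 1}]}}

```text
time: 1.15
ee_pos: [0.3708, -0.2272, 0.3037]
tool_rot: [-3.141, -0.001, 1.068]
ft_force: [0.6, -0.5, 0.8]
finger_gap: 0.0855
finger_force: 0.0
```

Request:
{"api": "move_arm", "payload": {"series": [{"x": 0.22,"y": 0.55,"z": 0,"roll": 0.36,"fingers": 1},{"x": 0.22,"y": 0.55,"z": 0,"roll": 0.36,"fingers": 1},{"x": 0.22,"y": 0.55,"z": 0,"roll": 0.36,"fingers": 1},{"x": 0.22,"y": 0.55,"z": 0,"roll": 0.36,"fingers": 1},{"x": 0.22,"y": 0.55,"z": 0,"roll": 0.36,"fingers": 1},{"x": 0.22,"y": 0.55,"z": 0,"roll": 0.36,"fingers": 1},{"x": 0.22,"y": 0.55,"z": 0,"roll": 0.36,"fingers": 1},{"x": 0.22,"y": 0.55,"z": 0,"roll": 0.36,"fingers": 1}]}}

```text
time: 2.15
ee_pos: [0.5365, 0.1844, 0.3032]
tool_rot: [-3.141, -0.0, 1.82]
ft_force: [-1.0, -0.9, -0.6]
finger_gap: 0.0855
finger_force: 0.0
```

Run:
```python
from h import *
s=snap('wrist','w2'); st=robot.read_state(); print(st['time'],st['ee_pos'],np.degrees(st['tool_rot']),st['joints'])
print(np.round(s['cam_to_world'],3))
cv2.imwrite('pics/w2b.png',cv2.resize(s['pixels'],(800,600),interpolation=cv2.INTER_CUBIC))
print(np.array(proj(s,[.5375,.183,.128]))*800/560)
```

```text
2.2 [0.53605977 0.1833633  0.30313468] [-1.79951772e+02  6.94699410e-03  1.04228705e+02] [ 2.85661172e-01  6.05541507e-02  1.83992340e+00 -9.48356162e-05
  1.24196078e+00  3.73541325e-02]
[[ 0.969  0.235  0.074  0.517]
 [ 0.246 -0.925 -0.289  0.258]
 [ 0.     0.298 -0.954  0.374]
 [ 0.     0.     0.     1.   ]]
[405.04234495 298.08042321]
```

View pics/w2b.png

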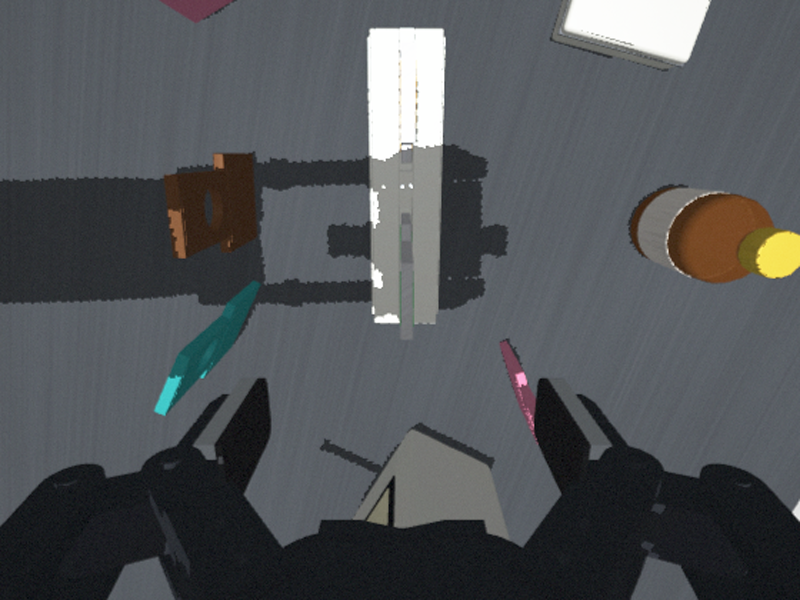

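The paddle's top edge appears vertical at column ~406, rows ~262–338, between the fingers, nicely aligned with the gripper.

Run:
```python
from h import *
s=load('w2')
i=s['pixels'][150:250,240:330]; cv2.imwrite('pics/c2.png',cv2.resize(i,None,fx=6,fy=6,interpolation=cv2.INTER_CUBIC))
k=.7
for u,v in[(406,338),(406,262)]: print(pt(s,u*k,v*k,.136))
```

```text
[0.54318859 0.16276582 0.136     ]
[0.53229327 0.20513994 0.136     ]
```

View pics/c2.png

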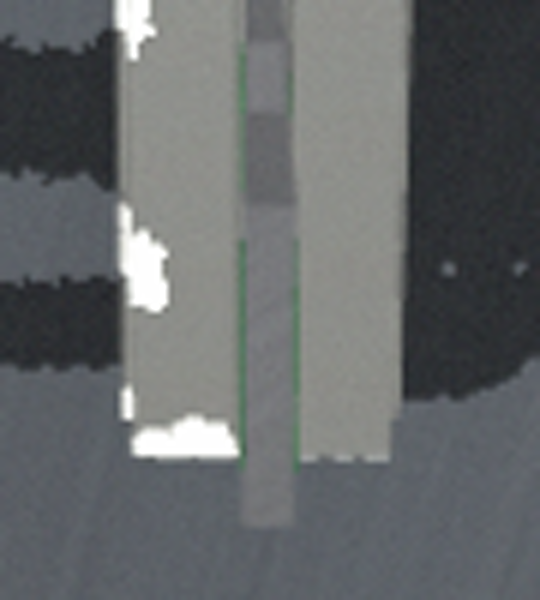

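Request:
{"api": "move_arm", "payload": {"series": [{"x": 0.002,"y": 0,"z": -0.08,"roll": 0,"fingers": 1},{"x": 0.002,"y": 0,"z": -0.14,"roll": 0,"fingers": 0.6},{"x": 0.002,"y": 0,"z": -0.16,"roll": 0,"fingers": 0.4},{"x": 0.002,"y": 0,"z": -0.16,"roll": 0,"fingers": 0.2},{"x": 0.002,"y": 0,"z": -0.16,"roll": 0,"fingers": 0},{"x": 0.002,"y": 0,"z": -0.16,"roll": 0,"fingers": 0},{"x": 0.002,"y": 0,"z": -0.16,"roll": 0,"fingers": 0},{"x": 0.002,"y": 0,"z": -0.16,"roll": 0,"fingers": 0}], "squeeze": 60}}

```text
time: 3.2
ee_pos: [0.5384, 0.1823, 0.1866]
tool_rot: [3.137, 0.0, 1.817]
ft_force: [0.0, -1.7, 6.8]
finger_gap: 0.0058
finger_force: 62.0
```

Run:
```python
from h import *
st=robot.read_state(); print({k:np.round(v,4) for k,v in st.items()})
```

```text
{'time': np.float64(3.2), 'joints': array([ 2.8290e-01,  1.6360e-01,  1.9533e+00, -6.0000e-04,  1.0198e+00,
        3.6900e-02]), 'joint_vel': array([-0.0003,  0.0004,  0.002 , -0.0002,  0.0011, -0.001 ]), 'joint_efforts': array([ 6.53900e-01, -3.83242e+01, -2.96856e+01,  3.28200e-01,
       -3.23000e-02, -2.13000e-02]), 'ee_pos': array([0.5384, 0.1823, 0.1866]), 'tool_rot': array([3.1367e+00, 3.0000e-04, 1.8171e+00]), 'ft_force': array([ 0.0082, -1.6928,  6.8046]), 'torque': array([-0.2051, -0.075 , -0.0294]), 'finger_force': np.float64(61.9729), 'finger_gap': np.float64(0.0058)}
```

Request:
{"api": "move_arm", "payload": {"series": [{"x": 0,"y": 0,"z": 0.04,"roll": 0,"fingers": 0},{"x": 0,"y": 0,"z": 0.08,"roll": 0,"fingers": 0},{"x": 0,"y": 0,"z": 0.11,"roll": 0,"fingers": 0},{"x": -0.02,"y": -0.07,"z": 0.11,"roll": -0.06,"fingers": 0},{"x": -0.04,"y": -0.14,"z": 0.11,"roll": -0.12,"fingers": 0},{"x": -0.06,"y": -0.21,"z": 0.11,"roll": -0.18,"fingers": 0},{"x": -0.078,"y": -0.264,"z": 0.11,"roll": -0.231,"fingers": 0},{"x": -0.078,"y": -0.264,"z": 0.11,"roll": -0.231,"fingers": 0}]}}

```text
time: 4.2
ee_pos: [0.4772, -0.0181, 0.2667]
tool_rot: [3.141, 0.001, 1.329]
ft_force: [-0.7, 0.6, -1.4]
finger_gap: 0.0058
finger_force: 60.8
```

Run:
```python
from h import *
a=snap('top','t3'); b=snap('scene','s3'); c=snap('wrist','w3')
st=robot.read_state(); print({k:np.round(v,4) for k,v in st.items() if k in('time','ee_pos','tool_rot','ft_force','finger_gap','joint_vel')})
A=cv2.resize(a['pixels'][160:240,250:350],(400,320),interpolation=cv2.INTER_CUBIC)
B=cv2.resize(b['pixels'][150:250,220:320],(400,400),interpolation=cv2.INTER_CUBIC)
C=cv2.resize(c['pixels'][:,100:460],(360*600//420//1,600))[:, :400] if 0 else cv2.resize(c['pixels'],(400,300))
o=np.zeros((600,800,3),np.uint8); o[:300,:400]=C; o[:400,400:]=B; o[300:600,:400]=A[:300]
cv2.imwrite('pics/m3.png',o)
```

```text
{'time': np.float64(4.35), 'joint_vel': array([ 0.018 ,  0.0069, -0.0058, -0.0019,  0.0008,  0.0028]), 'ee_pos': array([ 0.4784, -0.0156,  0.2667]), 'tool_rot': array([ 3.1409e+00, -6.0000e-04,  1.3336e+00]), 'ft_force': array([ 0.8617,  0.7486, -0.8491]), 'finger_gap': np.float64(0.0053)}
```

View pics/m3.png

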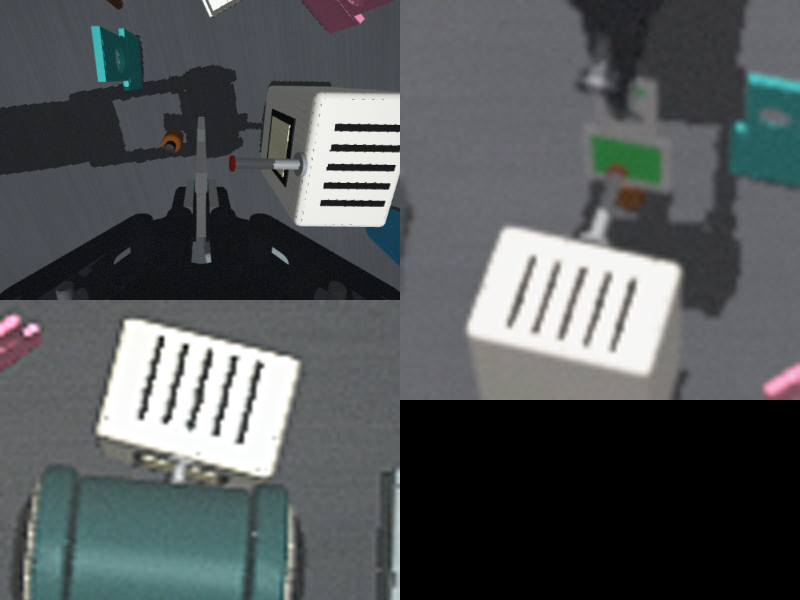

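The picture shows the paddle gripped and clear of the peg: red head at (233,163), root at (298,164) in the 400-px wrist view. The dropper is at (172,142), clear of the path. I'll measure the peg line and the paddle position.

Run:
```python
from h import *
s=load('w3'); k=1.4
h=pt(s,231*k,163*k,.142); r=pt(s,298*k,164*k,.142); d=r-h
print('peg tip',h,'root',r,np.linalg.norm(d),np.degrees(np.arctan2(d[1],d[0])))
b=load('s3')
t=np.array([.4784,-.0156]);yw=1.3336-np.pi/2; ax=np.array([np.cos(yw),np.sin(yw)]); ay=np.array([-ax[1],ax[0]])
print('paddle axis',np.degrees(yw))
# predicted pane/paddle outline in both views if hole is on tcp axis
z0=.2667-.0539-.1247
for n,im in(('w3',s),('s3',b)):
  for off in(0,.002): print(n,off,[np.round(proj(im,np.r_[t+ay*(y+off),z0+z]),1).tolist() for y,z in((.022,.128),(-.022,.128),(.033,.062),(-.033,.062),(.033,0),(-.033,0))])
c=cv2.resize(s['pixels'][140:400,230:330],(300,780)); o=np.zeros((600,800,3),np.uint8); o[:,:230]=cv2.resize(c,(230,600))
o[:560,232:792]=cv2.resize(b['pixels'][160:230,250:320],(560,560),interpolation=cv2.INTER_CUBIC); cv2.imwrite('pics/c3.png',o)
```

```text
peg tip [ 0.50416011 -0.02201279  0.142     ] root [ 0.56371495 -0.03754376  0.142     ] 0.061546651531783333 -14.616304283688137
paddle axis -13.59034844135342
w3 0 [[283.9, 242.8], [283.8, 332.3], [282.9, 181.4], [282.9, 279.1], [282.4, 164.0], [282.5, 241.6]]
w3 0.002 [[283.9, 238.3], [283.8, 328.6], [282.9, 178.1], [282.9, 276.4], [282.4, 161.4], [282.5, 239.4]]
s3 0 [[283.1, 171.0], [267.6, 168.0], [287.1, 185.5], [264.9, 181.1], [287.2, 197.3], [265.9, 193.0]]
s3 0.002 [[283.8, 171.2], [268.3, 168.2], [287.8, 185.6], [265.6, 181.2], [287.9, 197.4], [266.5, 193.1]]
```

View pics/c3.png

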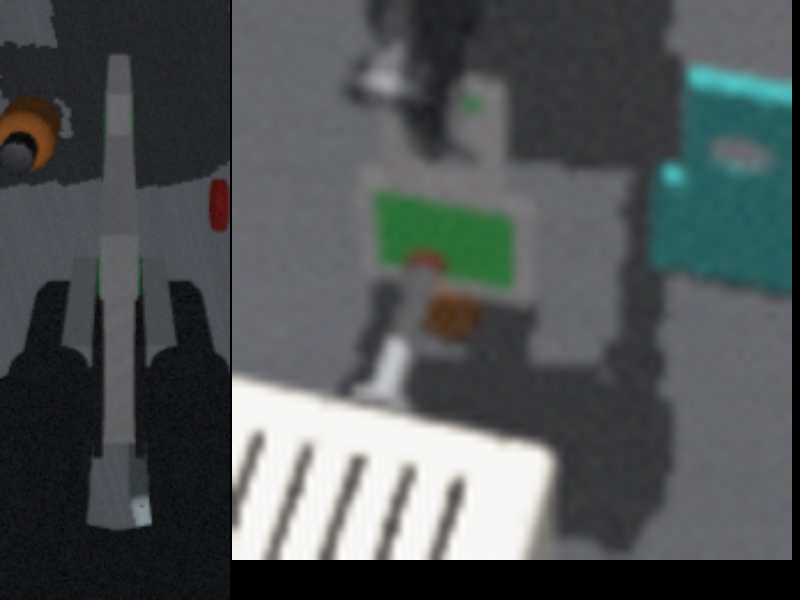

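Peg and hole are laterally aligned to about 1 mm. I'll lower 30 mm and slide in most of the way, slowly, watching the force.

Request:
{"api": "move_arm", "payload": {"series": [{"x": 0,"y": 0,"z": -0.02,"roll": -0.004,"fingers": 0},{"x": 0,"y": 0,"z": -0.04,"roll": -0.004,"fingers": 0},{"x": 0,"y": 0,"z": -0.04,"roll": -0.004,"fingers": 0},{"x": 0.02,"y": -0.005,"z": -0.04,"roll": -0.004,"fingers": 0},{"x": 0.04,"y": -0.01,"z": -0.04,"roll": -0.004,"fingers": 0},{"x": 0.06,"y": -0.0155,"z": -0.04,"roll": -0.004,"fingers": 0},{"x": 0.078,"y": -0.02,"z": -0.04,"roll": -0.004,"fingers": 0},{"x": 0.078,"y": -0.02,"z": -0.04,"roll": -0.004,"fingers": 0}]}}

```text
time: 5.35
ee_pos: [0.5379, -0.0315, 0.2365]
tool_rot: [3.141, -0.0, 1.324]
ft_force: [0.7, -0.3, -0.6]
finger_gap: 0.0055
finger_force: 60.9
```

Run:
```python
from h import *
b=snap('scene','s4'); c=snap('wrist','w4')
st=robot.read_state(); print({k:np.round(v,4) for k,v in st.items() if k in('time','ee_pos','tool_rot','ft_force','finger_gap')})
o=np.zeros((560,800,3),np.uint8); o[:,:240]=cv2.resize(c['pixels'][140:400,230:340],(240,560))
o[:560,240:]=cv2.resize(b['pixels'][160:230,250:320],(560,560),interpolation=cv2.INTER_CUBIC); cv2.imwrite('pics/c4.png',o)
```

```text
{'time': np.float64(5.45), 'ee_pos': array([ 0.5365, -0.0312,  0.2361]), 'tool_rot': array([-3.1405e+00,  1.0000e-04,  1.3244e+00]), 'ft_force': array([-0.6187,  0.942 , -0.7912]), 'finger_gap': np.float64(0.0053)}
```

View pics/c4.png

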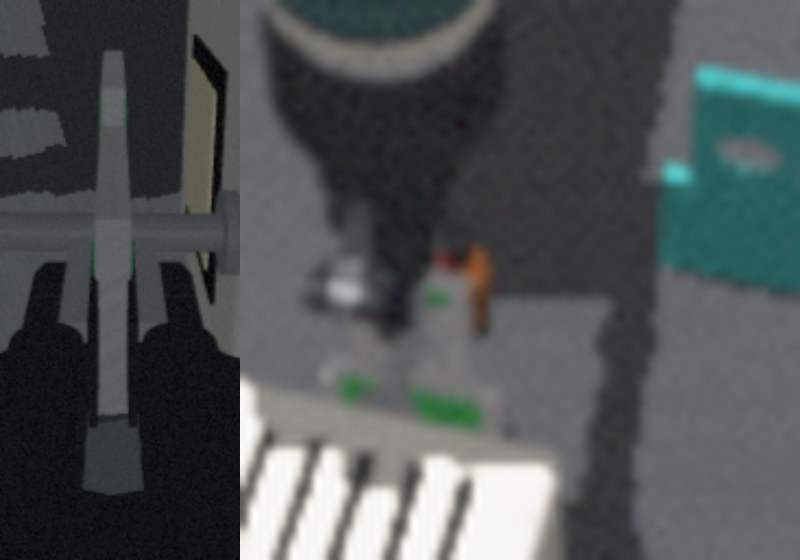

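The peg passes through the hole: it shows on both sides of the paddle at row 232 in the wrist crop, with no contact force. Lower it onto the peg.

Request:
{"api": "move_arm", "payload": {"series": [{"x": 0,"y": 0,"z": -0.006,"roll": 0,"fingers": 0},{"x": 0,"y": 0,"z": -0.012,"roll": 0,"fingers": 0},{"x": 0,"y": 0,"z": -0.012,"roll": 0,"fingers": 0},{"x": 0,"y": 0,"z": -0.012,"roll": 0,"fingers": 0}]}}

```text
time: 5.95
ee_pos: [0.5363, -0.031, 0.2275]
tool_rot: [-3.141, 0.0, 1.325]
ft_force: [-0.4, 0.6, 2.0]
finger_gap: 0.0062
finger_force: 61.3
```

Resting on the peg, with about 2.5 N more upward force. Open and rise.

Request:
{"api": "move_arm", "payload": {"series": [{"x": 0,"y": 0,"z": -0.011,"roll": 0,"fingers": 0.1},{"x": 0,"y": 0,"z": 0,"roll": 0,"fingers": 0.2},{"x": 0,"y": 0,"z": 0,"roll": 0,"fingers": 0.3},{"x": 0,"y": 0,"z": 0,"roll": 0,"fingers": 0.3},{"x": 0,"y": 0,"z": 0.02,"roll": 0,"fingers": 0.3},{"x": 0,"y": 0,"z": 0.05,"roll": 0,"fingers": 0.3},{"x": 0,"y": 0,"z": 0.09,"roll": 0,"fingers": 0.3},{"x": 0,"y": 0,"z": 0.12,"roll": 0,"fingers": 0.3}]}}

```text
time: 6.95
ee_pos: [0.5371, -0.0311, 0.3198]
tool_rot: [3.139, -0.0, 1.325]
ft_force: [0.1, -0.1, -0.3]
finger_gap: 0.0257
finger_force: 0.0
```

Run:
```python
from h import *
c=snap('wrist','w5')
st=robot.read_state(); print({k:np.round(v,4) for k,v in st.items() if k in('time','ee_pos','tool_rot','ft_force','finger_gap')})
cv2.imwrite('pics/w5b.png',c['pixels'])
```

```text
{'time': np.float64(7.0), 'ee_pos': array([ 0.5384, -0.0313,  0.3233]), 'tool_rot': array([ 3.1343e+00, -1.0000e-03,  1.3246e+00]), 'ft_force': array([1.7764, 0.1612, 2.4593]), 'finger_gap': np.float64(0.0256)}
```

View pics/w5b.png

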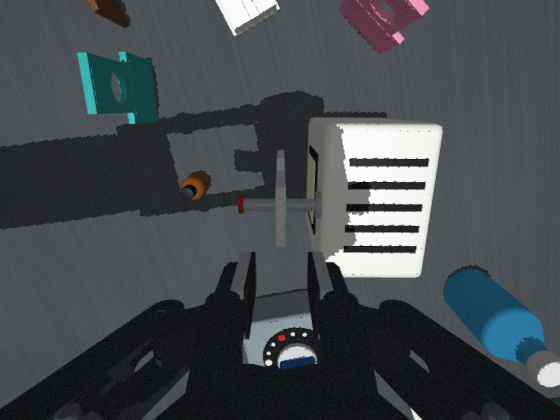

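The green filter hangs freely on the peg mid-length, at (280,200) in this view, with the lamp and dropper undisturbed. Now over to the knob.

Request:
{"api": "move_arm", "payload": {"series": [{"x": -0.01,"y": -0.05,"z": 0,"roll": 0.1,"fingers": 0.6},{"x": -0.05,"y": -0.3,"z": 0,"roll": 0.84,"fingers": 0.6},{"x": -0.05,"y": -0.3,"z": 0,"roll": 0.84,"fingers": 0.6},{"x": -0.05,"y": -0.3,"z": 0,"roll": 0.84,"fingers": 0.6},{"x": -0.05,"y": -0.3,"z": 0,"roll": 0.84,"fingers": 0.6},{"x": -0.05,"y": -0.3,"z": 0,"roll": 0.84,"fingers": 0.6},{"x": -0.05,"y": -0.3,"z": 0,"roll": 0.84,"fingers": 0.6},{"x": -0.05,"y": -0.3,"z": 0,"roll": 0.84,"fingers": 0.6}]}}

```text
time: 8.0
ee_pos: [0.499, -0.2563, 0.3174]
tool_rot: [3.142, -0.0, 2.781]
ft_force: [0.4, -0.4, 0.2]
finger_gap: 0.0512
finger_force: 0.0
```

Request:
{"api": "move_arm", "payload": {"series": [{"x": 0,"y": 0,"z": 0,"roll": 0.17,"fingers": 0.6},{"x": 0,"y": 0,"z": 0,"roll": 0.17,"fingers": 0.6},{"x": 0,"y": 0,"z": 0,"roll": 0.17,"fingers": 0.6}]}}

```text
time: 8.38
ee_pos: [0.4991, -0.2561, 0.3174]
tool_rot: [-3.142, 0.0, 3.13]
ft_force: [0.1, -0.0, -0.0]
finger_gap: 0.0514
finger_force: 0.0
```

Run:
```python
from h import *
s=snap('wrist','w6')
st=robot.read_state(); print({k:np.round(v,4) for k,v in st.items() if k in('time','ee_pos','tool_rot','ft_force','joints')}, np.degrees(st['tool_rot'][2]))
h=cv2.cvtColor(s['pixels'],cv2.COLOR_BGR2HSV)
def blobs(m,z,n):
    k,l,S,C=cv2.connectedComponentsWithStats(m.astype(np.uint8))
    for i in range(1,k):
        if S[i,4]>15: print(n,S[i].tolist(),np.round(C[i],1),np.round(pt(s,*C[i],z),4))
    return l,S
H,Sa,V=cv2.split(h)
m=(H>100)&(H<130)&(Sa>110)
blobs(m,.097,'blue'); blobs(((H<8)|(H>172))&(Sa>120)&(V>80),.058,'red'); blobs((Sa<40)&(V>150),.058,'white')
print(proj(s,[.5005,-.2555,.097]),proj(s,[.4644,-.2545,.058]))
```

```text
{'time': np.float64(8.425), 'joints': array([-0.5184,  0.0402,  1.8347,  0.    ,  1.2667, -2.0762]), 'ee_pos': array([ 0.4991, -0.256 ,  0.3174]), 'tool_rot': array([-3.1416e+00,  1.0000e-04,  3.1286e+00]), 'ft_force': array([ 0.9683, -0.3185, -0.7786])} 179.25447643499297
blue [271, 166, 17, 51, 593] [279.8 193.1] [ 0.4987 -0.2577  0.097 ]
blue [261, 323, 50, 47, 1018] [284.9 347.9] [ 0.6759 -0.2545  0.097 ]
red [310, 171, 8, 8, 52] [313.7 174.3] [ 0.4891 -0.2222  0.058 ]
white [225, 120, 77, 120, 3317] [246.6 177.6] [ 0.4918 -0.2928  0.058 ]
white [293, 124, 48, 52, 1557] [319.9 143.8] [ 0.4575 -0.2165  0.058 ]
white [491, 222, 14, 10, 91] [497.7 226.6] [ 0.5501 -0.018   0.058 ]
white [553, 232, 7, 14, 59] [557. 240.] [0.567  0.0513 0.058 ]
white [536, 257, 17, 23, 192] [544.  267.7] [0.6014 0.0448 0.058 ]
white [446, 266, 114, 110, 6420] [510.8 312.7] [0.6616 0.0189 0.058 ]
white [116, 282, 61, 24, 1075] [147.  294.2] [ 0.6308 -0.4169  0.058 ]
[np.float64(282.1993917606172), np.float64(194.92055518324062)] [np.float64(282.6784575183985), np.float64(150.98864125611766)]
```

Run:
```python
from h import *
s=load('w6'); h=cv2.cvtColor(s['pixels'],cv2.COLOR_BGR2HSV)
H,Sa,V=cv2.split(h); m=(H>100)&(H<130)&(Sa>110)
for v in range(166,218,5):
    u=np.where(m[v,265:300])[0]+265; print(v,u.min(),u.max(),len(u),np.round([pt(s,u.min(),v,.097)[:2],pt(s,u.max(),v,.097)[:2]],4).tolist(),V[v,u].tolist())
```

```text
166 278 297 3 [[0.473, -0.259], [0.4732, -0.2416]] [101, 106, 20]
171 274 287 14 [[0.4776, -0.2628], [0.4777, -0.2508]] [102, 96, 98, 101, 101, 101, 100, 99, 99, 97, 99, 99, 96, 97]
176 274 287 9 [[0.4823, -0.2629], [0.4824, -0.2508]] [101, 106, 108, 110, 115, 110, 112, 107, 107]
181 274 287 9 [[0.487, -0.263], [0.4871, -0.2509]] [100, 105, 110, 112, 115, 110, 114, 108, 102]
186 274 287 9 [[0.4918, -0.2631], [0.4919, -0.2509]] [104, 108, 112, 114, 116, 113, 110, 107, 104]
191 273 287 10 [[0.4966, -0.2641], [0.4967, -0.2509]] [105, 105, 108, 110, 111, 114, 109, 106, 108, 106]
196 273 286 14 [[0.5015, -0.2642], [0.5016, -0.2519]] [103, 105, 110, 109, 112, 110, 107, 109, 107, 109, 109, 113, 109, 103]
201 273 286 14 [[0.5064, -0.2643], [0.5065, -0.252]] [98, 108, 108, 110, 111, 110, 111, 111, 110, 112, 111, 109, 106, 106]
206 273 299 15 [[0.5113, -0.2644], [0.5116, -0.2396]] [102, 105, 107, 106, 111, 111, 110, 111, 112, 109, 108, 110, 107, 103, 18]
211 271 286 16 [[0.5163, -0.2664], [0.5165, -0.252]] [25, 66, 103, 109, 106, 109, 109, 110, 110, 113, 113, 111, 109, 111, 106, 90]
216 274 299 8 [[0.5214, -0.2636], [0.5217, -0.2396]] [18, 29, 32, 40, 47, 44, 20, 21]
```

Request:
{"api": "move_arm", "payload": {"series": [{"x": 0.002,"y": -0.0016,"z": -0.06,"roll": -0.016,"fingers": 0.5},{"x": 0.002,"y": -0.0016,"z": -0.13,"roll": -0.016,"fingers": 0.5},{"x": 0.002,"y": -0.0016,"z": -0.19,"roll": -0.016,"fingers": 0.5},{"x": 0.002,"y": -0.0016,"z": -0.22,"roll": -0.016,"fingers": 0.5},{"x": 0.002,"y": -0.0016,"z": -0.235,"roll": -0.016,"fingers": 0.5},{"x": 0.002,"y": -0.0016,"z": -0.235,"roll": -0.016,"fingers": 0.5}]}}

```text
time: 9.18
ee_pos: [0.5005, -0.2572, 0.1408]
tool_rot: [3.141, -0.001, 3.097]
ft_force: [0.5, -0.3, 0.8]
finger_gap: 0.0425
finger_force: 0.0
```

Request:
{"api": "move_arm", "payload": {"series": [{"x": 0,"y": 0,"z": 0,"roll": 0,"fingers": 0.2},{"x": 0,"y": 0,"z": 0,"roll": 0,"fingers": 0},{"x": 0,"y": 0,"z": 0,"roll": 0,"fingers": 0},{"x": 0,"y": 0,"z": 0,"roll": 0,"fingers": 0},{"x": 0,"y": 0,"z": 0,"roll": 0,"fingers": 0}], "squeeze": 100}}

```text
time: 9.8
ee_pos: [0.5017, -0.2574, 0.1431]
tool_rot: [-3.141, 0.003, 3.097]
ft_force: [-1.2, 2.3, 6.1]
finger_gap: 0.0126
finger_force: 98.4
```

```bash
cat > st.py <<'E'
from h import *
st=robot.read_state(); print({k:np.round(v,4).tolist() for k,v in st.items() if k in('time','ee_pos','torque','ft_force','finger_gap','finger_force')}, np.degrees(st['tool_rot']).round(2))
E
python3 st.py
```

```text
{'time': 9.8, 'ee_pos': [0.5017, -0.2574, 0.1431], 'ft_force': [-1.2439, 2.335, 6.1243], 'torque': [0.4099, 0.1349, -0.4221], 'finger_force': 98.3582, 'finger_gap': 0.0126} [-1.7998e+02  1.6000e-01  1.7744e+02]
```

Gripped. The small negative torque suggests the true home is slightly clockwise of the tool yaw (about 177.0°). I'll turn 60° first, then refine.

Request:
{"api": "move_arm", "payload": {"series": [{"x": 0,"y": 0,"z": 0,"roll": -0.06,"fingers": 0},{"x": 0,"y": 0,"z": 0,"roll": -0.12,"fingers": 0},{"x": 0,"y": 0,"z": 0,"roll": -0.18,"fingers": 0},{"x": 0,"y": 0,"z": 0,"roll": -0.25,"fingers": 0},{"x": 0,"y": 0,"z": 0,"roll": -0.32,"fingers": 0},{"x": 0,"y": 0,"z": 0,"roll": -0.39,"fingers": 0},{"x": 0,"y": 0,"z": 0,"roll": -0.45,"fingers": 0},{"x": 0,"y": 0,"z": 0,"roll": -0.5,"fingers": 0}]}}

```text
time: 10.8
ee_pos: [0.5013, -0.258, 0.1431]
tool_rot: [3.141, 0.003, 2.049]
ft_force: [-2.6, 0.0, 6.5]
finger_gap: 0.0124
finger_force: 98.3
```

Request:
{"api": "move_arm", "payload": {"series": [{"x": 0,"y": 0,"z": 0,"roll": -0.03,"fingers": 0},{"x": 0,"y": 0,"z": 0,"roll": -0.06,"fingers": 0},{"x": 0,"y": 0,"z": 0,"roll": -0.06,"fingers": 0},{"x": 0,"y": 0,"z": 0,"roll": -0.06,"fingers": 0}]}}

```text
time: 11.3
ee_pos: [0.5012, -0.258, 0.1431]
tool_rot: [3.141, 0.002, 1.926]
ft_force: [-2.4, 0.7, 6.9]
finger_gap: 0.0121
finger_force: 98.4
```

```bash
python3 st.py
```

```text
{'time': 11.3, 'ee_pos': [0.5012, -0.258, 0.1431], 'ft_force': [-2.3524, 0.7317, 6.9227], 'torque': [0.0251, 0.4749, 0.1124], 'finger_force': 98.4419, 'finger_gap': 0.0121} [1.7996e+02 1.3000e-01 1.1037e+02]
```

```bash
cat > an.py <<'E'
from h import *
import sys
s=snap('wrist',sys.argv[1]); h=cv2.cvtColor(s['pixels'],cv2.COLOR_BGR2HSV); H,Sa,V=cv2.split(h)
def blobs(m,z,n,lo):
    k,l,S,C=cv2.connectedComponentsWithStats(m.astype(np.uint8))
    for i in range(1,k):
        if lo<S[i,4]<4000 and 150<C[i][0]<410: print(n,S[i].tolist(),np.round(C[i],1),np.round(pt(s,*C[i],z),4))
blobs(((H<8)|(H>172))&(Sa>120)&(V>60),.058,'red',40)
blobs((H>100)&(H<130)&(Sa>110),.097,'blue',100)
blobs((Sa<60)&(V>120),.058,'white',20)
st=robot.read_state(); p=st['ee_pos']; y=st['tool_rot'][2]; a=np.array([np.cos(y),np.sin(y)])
for d,z in((.012,.097),(.022,.097),(.037,.058)): print('on tool axis',d,np.round(proj(s,np.r_[p[:2]+a*d,z]),1))
m=(H>100)&(H<130)&(Sa>110)
for v in range(200,420,8):
    u=np.where(m[v,200:360])[0]+200
    if len(u)>3: print(v,u.min(),u.max(),len(u))
E
python3 an.py w7
```

```text
red [276, 179, 18, 19, 269] [284.5 188.3] [ 0.4886 -0.2226  0.058 ]
blue [264, 224, 35, 114, 3045] [281.2 281.1] [ 0.4973 -0.2509  0.097 ]
white [197, 82, 6, 13, 21] [199.7  88.1] [ 0.4358 -0.192   0.058 ]
white [183, 96, 16, 48, 86] [191.  119.7] [ 0.4358 -0.2068  0.058 ]
white [251, 188, 10, 10, 78] [255.3 192.6] [ 0.4756 -0.2298  0.058 ]
white [309, 191, 9, 10, 69] [313.1 195.2] [ 0.5034 -0.2209  0.058 ]
white [226, 203, 10, 10, 81] [230.8 207.4] [ 0.4664 -0.2415  0.058 ]
white [332, 208, 9, 9, 64] [335.8 212. ] [ 0.5176 -0.2251  0.058 ]
white [234, 216, 95, 56, 2037] [281.1 240.7] [ 0.4969 -0.2499  0.058 ]
white [208, 222, 17, 16, 222] [215.7 229.6] [ 0.4627 -0.2558  0.058 ]
white [139, 227, 78, 81, 2663] [169.  277.6] [ 0.4469 -0.2918  0.058 ]
white [277, 251, 10, 45, 441] [281.5 273.4] [ 0.5039 -0.268   0.058 ]
white [340, 269, 58, 39, 938] [370.1 288.8] [ 0.5533 -0.2599  0.058 ]
white [261, 337, 43, 19, 401] [287.  344.9] [ 0.5234 -0.3113  0.058 ]
on tool axis 0.012 [284.1 272.5]
on tool axis 0.022 [284.1 250.1]
on tool axis 0.037 [283.5 189.4]
224 272 342 21
232 267 338 30
240 205 296 31
248 201 297 35
256 265 298 24
264 228 298 25
272 265 298 24
280 266 296 21
288 266 296 21
296 267 296 22
304 267 296 30
312 267 306 30
320 267 306 30
328 266 296 31
336 215 293 26
```

```bash
cat > fit.py <<'E'
from h import *
from scipy.optimize import least_squares
s=load('w7')
D=np.array([(215.7,229.6),(230.8,207.4),(255.3,192.6),(284.5,188.3),(313.1,195.2),(335.8,212.)])
W=np.array([pt(s,u,v,.058)[:2] for u,v in D])
f=lambda p:(np.c_[p[0]+.037*np.cos(p[2]-.4*np.arange(6)),p[1]+.037*np.sin(p[2]-.4*np.arange(6))]-W).ravel()
r=least_squares(f,[.501,-.257,np.pi]); print('axis',r.x[:2],'home ray deg',np.degrees(r.x[2])%360,'red ray',np.degrees(r.x[2]-1.2)%360,'res mm',1e3*np.abs(r.fun).max())
for u0,u1 in((281.5,281.5),(282,281.),(281,281.5)):
  a=pt(s,u0,260,.097);b=pt(s,u1,320,.097); d=a-b; n=np.array([-d[1],d[0]])/np.linalg.norm(d[:2])
  print('bar deg',np.degrees(np.arctan2(d[1],d[0])),'lateral mm of axis',1e3*n@(r.x[:2]-b[:2]))
E
python3 fit.py
```

```text
axis [ 0.4998425  -0.25788611] home ray deg 176.46290267655246 red ray 107.70796726085368 res mm 0.3772178010676974
bar deg 110.35391084782201 lateral mm of axis 0.18647376743843816
bar deg 109.5177418340126 lateral mm of axis 0.13909271809061052
bar deg 110.75850858690187 lateral mm of axis 0.1053484205094259
```

The red-dot ray is about 107.9° and the bar is at about 110.2°, so turn about 2.3° more.

Request:
{"api": "move_arm", "payload": {"series": [{"x": 0,"y": 0,"z": 0,"roll": -0.01,"fingers": 0},{"x": 0,"y": 0,"z": 0,"roll": -0.02,"fingers": 0},{"x": 0,"y": 0,"z": 0,"roll": -0.02,"fingers": 0},{"x": 0,"y": 0,"z": 0,"roll": -0.02,"fingers": 0}]}}

```text
time: 11.85
ee_pos: [0.5012, -0.258, 0.1431]
tool_rot: [3.141, 0.002, 1.885]
ft_force: [-2.0, 0.5, 6.8]
finger_gap: 0.0118
finger_force: 98.5
```

```bash
python3 st.py; python3 an.py w8 | grep -E 'red|^2[5-9]|^3|white .27'
python3 - <<'E'
from h import *
# is the filter still hanging: green pane pixels in scene near lamp
b=snap('scene','s8'); h=cv2.cvtColor(b['pixels'],cv2.COLOR_BGR2HSV); m=cv2.inRange(h,(50,120,50),(75,255,255))
k,l,S,C=cv2.connectedComponentsWithStats(m); print([(S[i].tolist(),C[i].round(1).tolist()) for i in range(1,k) if S[i,4]>8])
print(proj(b,[.537,-.030,.133-.05]))
E
```

```text
{'time': 11.85, 'ee_pos': [0.5012, -0.258, 0.1431], 'ft_force': [-2.0067, 0.5488, 6.8044], 'torque': [0.0759, 0.4026, 0.1881], 'finger_force': 98.466, 'finger_gap': 0.0118} [1.7996e+02 1.3000e-01 1.0797e+02]
red [272, 179, 19, 19, 270] [281.3 188.2] [ 0.4885 -0.2226  0.058 ]
white [277, 252, 10, 44, 440] [281.5 273.5] [ 0.5034 -0.2681  0.058 ]
256 227 298 25
264 265 298 24
272 265 298 24
280 266 296 21
288 266 296 21
296 267 296 22
304 267 296 30
312 267 295 29
320 267 296 30
328 266 296 31
336 270 293 24
[([88, 266, 25, 3, 50], [101.8, 266.8]), ([0, 269, 7, 17, 53], [2.6, 275.6]), ([0, 348, 25, 4, 69], [10.0, 350.0])]
[np.float64(271.38232639023147), np.float64(212.74191523132453)]
```

Run:
```python
from h import *
for n in('s3','s4','s8'):
    p=load(n)['pixels'][150:230,230:320].astype(int); m=(p[...,1]>p[...,2]+20)&(p[...,1]>p[...,0]+20); y,x=np.where(m); print(n,m.sum(),x.mean()+230,y.mean()+150)
t=snap('top','t8')
print(np.round(proj(t,[.537,-.030,.136]),0)); a,b=map(int,proj(t,[.537,-.030,.177])); print(t['pixels'][b-6:b+10:2,a-18:a+19:3].mean(2).astype(int))
```

```text
s3 145 276.3103448275862 188.68965517241378
s4 40 272.7 209.6
s8 32 272.375 205.15625
[293. 210.]
[[108 106 102 109 107 108 148 121 118 203  86 105 120]
 [109 107 103  99  96 103 178 108  85 112  54 123 115]
 [ 99  99  81 130 255 136 229  87  95 101 108 108 113]
 [103 103 182 205 232 255 255 255 118  99 104 100 100]
 [101 100  70  65 120 120 104 251 255  91  99 104 104]
 [103 101 102 107 111 106 138 103 124 255  97 105 104]
 [104 104 100 102 104 155 113  66  58  83 103 102 100]
 [ 98 100  97 101 102 218 103 104 105 100 102  99  99]]
```

```bash
python3 -c "
from cell import robot
print(robot.sign_off())"
```

```text
the job is handed in; nothing more can be done
None
```

I handed the job in at about 12 s: the green filter hangs on the peg, and the gripper is holding the knob at the third click, its bar in line with the red dot; the amber filter was not touched.

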